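# Change the compressor filter and hold the bay cover shut under its splash flap

### The job

The small air compressor on the trolley stands open for a filter change: push the new filter cartridge all the way down onto the spigot in the bay and let go of it. Then close the bay with the loose cover: tuck its thin grey edge under the blue splash flap, fully home against the stop, without lifting the flap, and press the cover down flat so that the red sprung pin under its front edge goes in. Finish while still holding the cover pressed down, so that a colleague can put in the screws, and leave the other things on the trolley where they stand.

Things in the scene. Friction and masses are not known exactly. Their poses are not given: they have to be found in the camera images.
- compressor: Air compressor, 170 (its x) x 114 (y) x 88 mm, fixed on the trolley. Origin: centre of its footprint on the trolley top; x points from the gauge panel (robot side) to the hood at the back, z up. Flat deck 62 mm above the trolley; open bay in it from x -70 to +2, y -39 to +39 mm. Behind the bay the deck runs under the flap to a stop face at x = +22 mm; hood from x = +44 mm, 26 mm above the deck.
- deck (a point): Centre of the bay's opening at deck level (62 mm up; compressor x = -34, y = 0 mm); axes as the compressor's. The bay is 54 mm deep and 78 mm wide (y), so fingers may open only a little in it. Low rims 4 mm high run along both sides of the deck, 98 mm apart inside, and guide the 90 mm wide cover with 4 mm to spare on each side.
- spigot_base (a point): Foot of the upright spigot in the bay, on its flat round seat, 51.5 mm below the deck, at compressor x = -34, y = 0 mm. Spigot 14 mm in diameter, 18 mm high, top tapered to 8 mm. The filter is home when its underside rests on this seat.
- flap_edge (a point): Middle of the resting lower front edge of the blue splash flap, a thin hinged plate 96 mm wide (y) and 2.5 mm thick, lapping 34 mm forward from its hinge over the deck. At rest the edge is at compressor x = +6 mm, its underside 6.5 mm above the deck: the 3 mm thick tongue slides in beneath when kept low and level. From this edge it is 16 mm to the stop. Axes as the compressor's.
- flap (a joint): Angle of the splash flap: 0 lying down at rest, positive when its front edge is lifted (a weak spring holds it down, about 1 N at the edge; 0.1 rad lifts the edge by 3.4 mm).
- pin (a joint): Travel (m) of the red sprung interlock pin, 10 mm across, in the ledge in front of the bay (compressor x = -77.5, y = 0 mm): 0 = standing 4 mm proud of the deck, 0.004 = pressed flush. Its spring pushes up with 5 N at first and 7 N when flush, and lifts the cover's front edge when that is not held down.
- cover_grip (a point): Centre of the grip bar of the loose cover, a white plate 103 (its x) x 90 (y) x 4 mm, 120 g; the last 17 mm at +x are a grey tongue 3 mm thick. The bar crosses the plate's middle along y: 12 mm thick (x), 58 mm long, top 32 mm above the underside. This point: 18 mm above the underside, 51.5 mm behind the tongue's tip; x to the tongue, z up. Starts flat, left or right of the compressor.
- cover_nose (a point): Middle of the tongue's tip on the cover, at the level of its underside. When home it is at x = +22 mm of the compressor (against the stop), level with the deck.
- filter_grip (a point): Centre of the blue grip fin on the loose filter, 38 mm above the filter's underside. Filter: white pleated cylinder, 45 mm in diameter, 26.5 mm high, 60 g, standing upright; on top the fin, 36 mm long (its x), 11 mm thick (y), 23.5 mm high. A bore 17 mm wide, 21.5 mm deep, open below, fits over the spigot with 1.5 mm to spare all round; any yaw will do.
- filter_mouth (a point): Centre of the bore's mouth at the filter's underside.
- cotton_buds: Tub of cotton buds, 77 mm across, 80 mm high; bystander. Origin under its centre.
- tape: Small roll of dark tape, 59 x 57 x 19 mm; bystander. Origin under its centre.
- antiseptic: Dark green dropper bottle, 41 x 61 x 99 mm; bystander. Origin under its centre.
- specimen_cup: Specimen cup with a blue lid, 46 mm across, 59 mm high; bystander. Origin under its centre.
There are look-alikes about, which are no part of the job. Leave any yellow look-alike of the part that bears filter_grip alone.

How it is judged:
By the outcome, as a careful person would: the job done as asked, in the order asked, and still so for the second after the job is handed in, while the arm keeps its last pose, push and grip.
It also fails if it takes over 64 s, if anything falls off the work surface, if the arm or the gripper's body presses on something with over 40 N, if the wrist force passes 120 N, or if a joint passes its speed limit or range.

### The arm

A 6-joint arm with a two-finger parallel gripper is mounted at the origin on a cart in front of the work surface, level with it; the furniture and walls round the work are solid. World frame = base frame: x ahead of the robot, y to its left, z up, the work surface at z = 0. Lengths are in m, angles in rad, forces in N, time in s.
With the tool pointing down it reaches from about 0.275 to 0.85 m from the base axis. Payload 5.2 kg.
Tool frame: the origin (TCP) lies midway between the tips of the shut fingers; the grasp point (between the pads) lies 19 mm behind it (env.grip_point_offset is the distance from the TCP to the grasp point, in m); y points along the fingers, x is the direction in which the jaws open and shut, and the axes are right-handed (so a half turn about y gives the same grasp; the last joint's range is limited). The gripper opens to 85 mm and grips with 20 to 120 N. Pads are 22 mm wide; open, the fingers measure 114 mm over their backs; the gripper's body (76 mm by 85 mm) begins 54 mm behind the grasp point. The pads swing forward as they close: fully open they stand 13 mm farther back than shut.
Start: joints at [-1.432, 0.259, 1.535, -0, 1.348, -0.203], TCP at [0.184, -0.518, 0.231] pointing down, gripper open.
Joint ranges: [-3.14, 3.14], [-0.91, 2.08], [0.19, 2.58], [-1.22, 4.36], [0.22, 2.71], [-3.12, 3.12]. Speed limits (rad/s): [2.57, 2.57, 3.14, 3.14, 3.14, 3.14].

### API

Orientations are given as a unit quaternion [w, x, y, z].
In Python, from workcell import env, cams gives the robot as it stands. Calls block until the motion is done:
- env.goto(position, orientation): joint-space move of the TCP to a pose.
- env.move_linear(position, rotation=None, vel=0.15, threshold=None): straight line of the TCP; rotation=None keeps the orientation; vel is the mean speed in m/s. With threshold (N) it stops when the force on the tool has changed by that much, and returns True; else False.
- env.goto_joints(angles): joint-space move.
- env.command_gripper(opening): finger opening in m; the grip force is fixed at half the most; returns when the fingers have stopped.
- env.hold(seconds).
- env.solve_ik(position, orientation): joint angles nearest the present ones, or None.
- env.sense(): the state.
- cams.read_camera(name): name is "side" or "top"; returns (picture, depth): 480x640x3 uint8, red, green, blue; 480x640 float32, m along the optical axis (not along the pixel's ray), 0 where there is no reading.
- cams.calibration(name): a dict with "K" (3x3 intrinsics, pixels), "R" (3x3) and "t" (3): a world point X has camera coordinates R X + t. Camera axes: x right, y down, z forward; pixel columns grow to the right and rows downward; lengths in m; the calibration is good to about 2 mm. A picture is of the moment at which its call begins. calibration takes no time and is no camera call.
A pose or a line that the arm cannot do raises env.Unreachable and nothing moves.
- env.job_done(): hands the job in, once; it reports no verdict.
The state is a dict: "time": time; "qpos": joint angles; "qd": joint speeds; "joint_efforts": joint torques, N m; "position": TCP position; "orientation": TCP orientation; "force": force on the tool from outside, world axes, zero at the start; "moment": the same for the moment, N m; "gripper_width": finger opening in m.
Only numpy, scipy, OpenCV 4.12 (cv2) and the standard library are available. Lean on these libraries where they do the work, as an engineer would, in place of code of your own. Each camera call takes 0.05 s, during which the arm holds its last target.

## Working session

There is one attempt and no reset: what is moved stays moved. The work goes in short steps, each a Python script; the robot and the scene stay as the last script left them, time stands still between calls to the robot, and variables do not carry over. Pictures are saved under pics/ and viewed, and the job is handed in when it is done.

```bash
ls; mkdir -p pics
python3 - <<'E'
from workcell import env,cams
import cv2,numpy as np
for n in("side","top"):
    im,d=cams.read_camera(n); cv2.imwrite(f"pics/a_{n}.png",im[:,:,::-1]); np.savez(f"a_{n}.npz",im=im,d=d)
    c=cams.calibration(n); print(n,c["K"].round(1).tolist(),c["R"].round(3).tolist(),c["t"].round(3).tolist(), -c["R"].T@c["t"])
print(env.sense()); print(env.grip_point_offset)
E
```

```text
pics
side [[591.8, 0.0, 319.9], [0.0, 591.8, 237.6], [0.0, 0.0, 1.0]] [[-0.97, -0.242, -0.021], [-0.065, 0.342, -0.937], [0.234, -0.908, -0.348]] [0.496, 0.105, 0.871] [0.28363837 0.87527519 0.41161446]
top [[614.3, 0.0, 321.8], [0.0, 614.3, 233.8], [0.0, 0.0, 1.0]] [[-0.008, -1.0, -0.029], [-0.997, 0.01, -0.081], [0.081, 0.028, -0.996]] [0.041, 0.532, 1.085] [0.44267102 0.00459614 1.12541797]
{'time': 0.1, 'qpos': array([-1.43179307e+00,  2.59276346e-01,  1.53597264e+00, -7.03286417e-06,
        1.34802506e+00, -2.02780193e-01]), 'qd': array([ 0.00066301, -0.00212931, -0.00130436,  0.00104736,  0.00221452,
        0.00145987]), 'joint_efforts': array([ 3.31004674e-03, -4.46967494e+01, -2.91246718e+01, -3.33328262e-05,
        6.26829366e-03,  4.07991806e-06]), 'position': array([ 0.18430424, -0.51768927,  0.23055489]), 'orientation': array([ 0.57817932, -0.57731557,  0.40809409, -0.40727708]), 'force': array([-0.26899777,  0.1410384 , -0.72875803]), 'moment': array([ 0.01913391,  0.01749176, -0.00710166]), 'gripper_width': 0.08543397000273764}
0.0187
```

View pics/a_top.png

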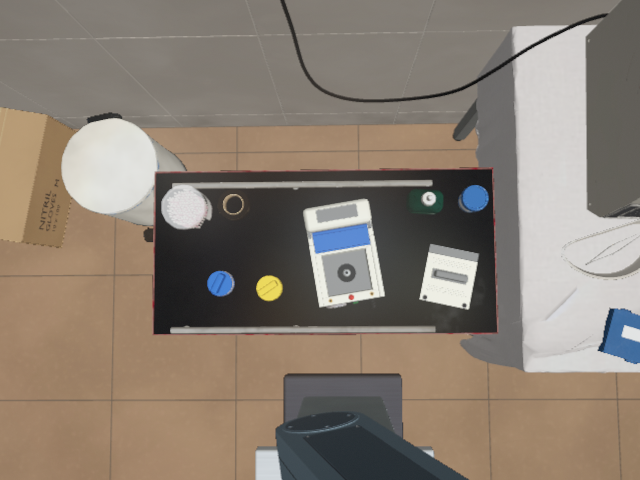

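View pics/a_side.png

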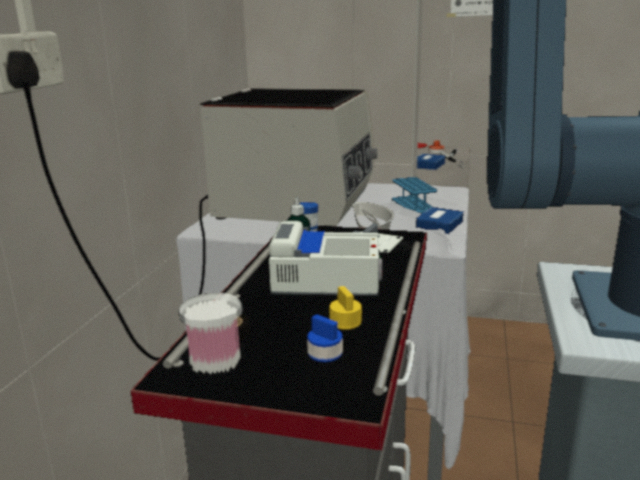

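Candidates for the filter in the top view: a white and blue cylinder with a blue fin at (221,283), the yellow look-alike at (269,288), and the blue-lidded cup at (475,198). I choose (221,283), and I'll check it in a crop. The cover is the white plate at (449,276), with its grey tongue at the far (+x) edge. The compressor is at (343,255).

```bash
cat > h.py <<'E'
import numpy as np,cv2
from workcell import env,cams
def cloud(n,d):
    c=cams.calibration(n);K,R,t=c["K"],c["R"],c["t"]
    v,u=np.mgrid[0:480,0:640]
    P=np.stack([(u-K[0,2])/K[0,0]*d,(v-K[1,2])/K[1,1]*d,d],-1)
    W=(P-t)@R   # R^T (p-t)
    W[d<=0]=np.nan
    return W
def proj(n,X):
    c=cams.calibration(n);p=c["R"]@np.asarray(X)+c["t"];q=c["K"]@p;return q[:2]/q[2]
E
python3 - <<'E'
from h import *
im=np.load("a_top.npz");d=im["d"];im=im["im"][:,:,::-1]
s=np.load("a_side.npz")["im"][:,:,::-1]
def crop(i,x0,x1,y0,y1,w=400,h=300): return cv2.resize(i[y0:y1,x0:x1],(w,h),interpolation=cv2.INTER_CUBIC)
o=np.vstack([np.hstack([crop(im,190,290,255,330),crop(im,400,500,235,310)]),np.hstack([crop(im,290,400,185,310-42),crop(s,270,390,275,365)])])
cv2.imwrite("pics/b.png",o)
cv2.imwrite("pics/b2.png",cv2.resize(im[190:315,290:400],(528,600),interpolation=cv2.INTER_CUBIC))
W=cloud("top",d); np.set_printoptions(precision=4,suppress=True)
for p in [(221,283),(269,288),(205,310),(400,310),(300,160+30),(300,329),(449,276),(440,295),(323,240+60),(337,213),(340,238),(347,272),(330,262),(351,297),(430,183)]:
    print(p,W[p[1],p[0]])
hsv=cv2.cvtColor(im,cv2.COLOR_BGR2HSV)
# filter
S=cloud("side",np.load("a_side.npz")["d"])
for nm,WW,r in(("top",W,(190,245,260,310)),("side",S,(300,350,310,365))):
    A=WW[r[2]:r[3],r[0]:r[1]].reshape(-1,3);A=A[~np.isnan(A[:,0])]
    B=A[A[:,2]>0.012]; print(nm,"filter n",len(B),B.min(0),B.max(0),np.median(B,0))
    F=A[A[:,2]>0.036]; c=(F.max(0)+F.min(0))/2;m=F.mean(0); w,v=np.linalg.eigh(np.cov(F[:,:2].T));print(" fin",len(F),c,m,v[:,1],np.degrees(np.arctan2(v[1,1],v[0,1])))
E
```

```text
(221, 283) [0.4457 0.215  0.0368]
(269, 288) [0.4362 0.1281 0.0498]
(205, 310) [ 0.3966  0.2518 -0.0022]
(400, 310) [ 0.3944 -0.1044  0.0004]
(300, 190) [0.6161 0.076  0.0009]
(300, 329) [0.3628 0.076  0.0212]
(449, 276) [ 0.4548 -0.1892  0.0291]
(440, 295) [ 0.421  -0.1762  0.0069]
(323, 300) [0.415  0.0334 0.063 ]
(337, 213) [0.5627 0.0078 0.0856]
(340, 238) [0.5211 0.0031 0.071 ]
(347, 272) [ 0.4634 -0.0088  0.0306]
(330, 262) [0.4823 0.0216 0.0068]
(351, 297) [ 0.4198 -0.0148  0.0634]
(430, 183) [ 0.6228 -0.1605  0.0215]
top filter n 507 [0.4241 0.1984 0.012 ] [0.4673 0.2426 0.0549] [0.4457 0.2173 0.0275]
 fin 150 [0.4466 0.2201 0.0458] [0.4463 0.2197 0.0483] [-0.8953  0.4455] 153.5427635452892
side filter n 1256 [0.4272 0.1369 0.012 ] [0.4715 0.2454 0.0507] [0.4472 0.2271 0.0261]
 fin 339 [0.4508 0.2224 0.0433] [0.4493 0.2244 0.0445] [-0.9263  0.3767] 157.86869403203636
```

View pics/b.png

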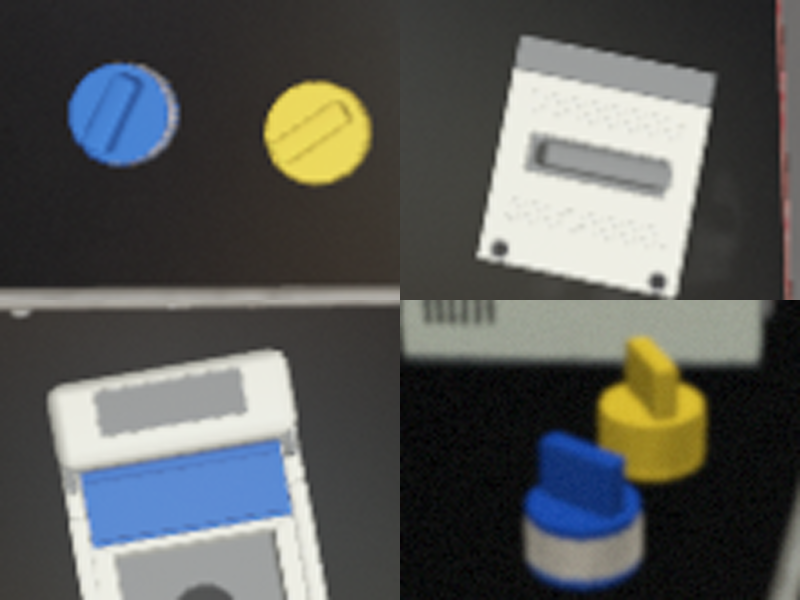

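View pics/b2.png

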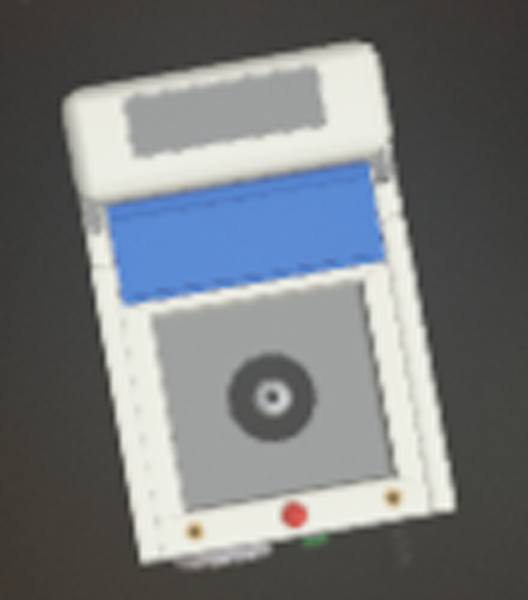

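The crop confirms it: a blue fin on a white pleated body at top pixel (221,283). Now I'll fit the poses.

```bash
cat > fit.py <<'E'
from h import *
from scipy.optimize import least_squares
np.set_printoptions(precision=4,suppress=True)
def fit(n,model,pix,x0):
    model=np.array(model)/1000
    def r(p):
        c,s=np.cos(p[2]),np.sin(p[2])
        return np.concatenate([proj(n,[p[0]+c*m[0]-s*m[1],p[1]+s*m[0]+c*m[1],m[2]])-q for m,q in zip(model,pix)])
    s=least_squares(r,x0); return s.x,s.fun.reshape(-1,2)
E
python3 - <<'E'
from fit import *
pc=lambda x,y:(290+x/4.8-.4,190+y/4.8-.4)
model=[(2,39,62),(2,-39,62),(-70,-39,62),(-70,39,62),(-77.5,0,66),(-34,0,28.5),(6,48,70),(6,-48,70)]
pix=[pc(*a) for a in[(152,315),(363,284),(397,477),(186,512),(293,515),(272,397),(124,303),(385,260)]]
x,r=fit("top",model,pix,[.48,0,0]);print("comp",x,np.degrees(x[2]));print(r)
pk=lambda x,y:(400+(x-400)/4-.4,235+y/4-.4)
x,r=fit("top",[(51.5,45,3),(51.5,-45,3),(-51.5,45,4),(-51.5,-45,4)],[pk(*a) for a in[(520,36),(716,74),(477,258),(677,297)]],[.45,-.19,0]);print("cover",x,np.degrees(x[2]));print(r)
# surface plane check
for n in("top","side"):
    z=np.load(f"a_{n}.npz");W=cloud(n,z["d"]);A=W.reshape(-1,3)
    dark=(z["im"].max(2)<45).reshape(-1)
    A=A[dark&(abs(A[:,2])<.012)&(A[:,0]>.4)&(A[:,0]<.6)&(abs(A[:,1])<.28)]
    M=np.c_[A[:,:2],np.ones(len(A))];print(n,len(A),np.linalg.lstsq(M,A[:,2],rcond=None)[0],np.median(A[:,2]))
    # compressor hood & flap & deck depth via body
S=np.load("a_side.npz")["im"][:,:,::-1]
cv2.imwrite("pics/c.png",cv2.resize(S[215:305,260:395],(800,533),interpolation=cv2.INTER_CUBIC))
E
```

```text
comp [ 0.4965 -0.0025  0.154 ] 8.822497518310994
[[-0.3129 -0.1838]
 [ 0.1872 -1.0475]
 [ 0.0979 -0.0339]
 [-0.6661 -0.0078]
 [ 0.1524  0.0813]
 [ 0.1114 -0.015 ]
 [-0.1549  0.6566]
 [ 0.5831  0.5347]]
cover [ 0.455  -0.1936 -0.2049] -11.740953366920545
[[-0.0325 -0.1657]
 [-0.0655 -0.0773]
 [ 0.394   0.0645]
 [-0.2952  0.1768]]
top 5580 [-0.0001 -0.0001 -0.0003] -0.0003180290574161628
side 8720 [ 0.0026  0.0009 -0.002 ] -0.0006598400848979348
```

View pics/c.png

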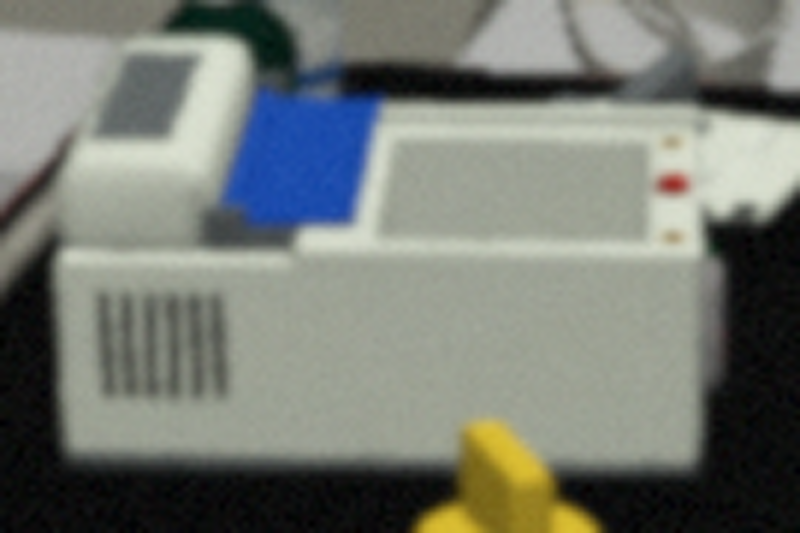

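Run:
```python
from fit import *
pc=lambda x,y:(260+x/5.926-.4,215+y/5.926-.4)
model=[(2,-39,62),(-70,-39,62),(-70,39,62),(2,39,62),(-77.5,0,65),(6,-48,71),(6,48,71)]
pix=[pc(*a) for a in[(388,137),(652,143),(645,242),(372,238),(672,184),(382,96),(355,222)]]
x,r=fit("side",model,pix,[.48,0,.15]);print("comp side",x,np.degrees(x[2]));print(r)
z=np.load("a_top.npz");im=z["im"];hsv=cv2.cvtColor(im,cv2.COLOR_RGB2HSV)
m=((hsv[...,0]>95)&(hsv[...,0]<125)&(hsv[...,1]>100)&(hsv[...,2]>60)).astype(np.uint8)
m[:, :190]=0;m[:,245:]=0;m[:250]=0;m[320:]=0
v,u=np.nonzero(m);print("blob",u.mean(),v.mean(),u.min(),u.max(),v.min(),v.max(),len(u), cv2.minEnclosingCircle(np.c_[u,v].astype(np.float32)))
def back(n,p,zz):
    c=cams.calibration(n);d=c["R"].T@np.linalg.inv(c["K"])@np.array([p[0],p[1],1]);o=-c["R"].T@c["t"];return o+d*(zz-o[2])/d[2]
(cx,cy),_=cv2.minEnclosingCircle(np.c_[u,v].astype(np.float32))
print(back("top",(cx,cy),.0265),back("top",(u.mean(),v.mean()),.0265))
W=cloud("top",z["d"])
F=W[250:320,190:245].reshape(-1,3);F=F[(F[:,2]>.04)&(F[:,2]<.055)]
print(len(F));r=cv2.minAreaRect((F[:,:2]*1000).astype(np.float32));print(r, F[:,2].max())
s=np.load("a_side.npz");S=cloud("side",s["d"]);A=S[310:365,300:350].reshape(-1,3)
L=A[(A[:,2]>.005)&(A[:,2]<.024)&(A[:,1]>.19)]
f=least_squares(lambda p:np.hypot(L[:,0]-p[0],L[:,1]-p[1])-.0225,[.447,.22],loss="soft_l1",f_scale=.002);print("cyl side",f.x,len(L))
cv2.imwrite("pics/d.png",np.hstack([cv2.resize(im[265:300,203:243,::-1],(480,420),interpolation=cv2.INTER_CUBIC)]))
```

```text
comp side [0.5002 0.0008 0.1605] 9.19760008163629
[[ 1.0204  0.1642]
 [-0.8998 -0.4231]
 [-0.0779  0.3373]
 [ 0.0257  0.4373]
 [ 0.2125 -0.6138]
 [-0.005   0.2676]
 [-0.2503 -0.087 ]]
blob 218.96477495107632 283.1682974559687 207 234 271 296 511 ((220.33108520507812, 283.56756591796875), 13.908079147338867)
[0.4447 0.2182 0.0265] [0.4454 0.2207 0.0265]
143
((446.52105712890625, 220.27601623535156), (12.166765213012695, 35.41136932373047), 62.99969482421875) 0.05492812350151684
cyl side [0.4503 0.2195] 449
```

View pics/d.png

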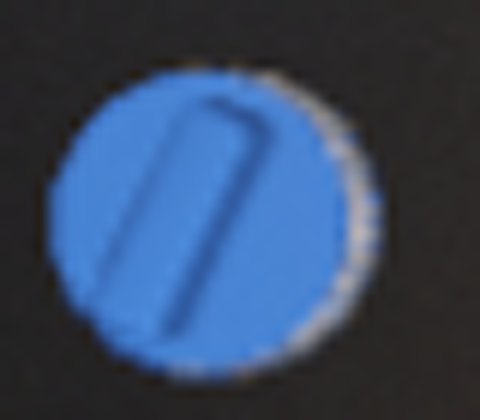

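The two cameras disagree by about 4 mm in a common offset, so I'll use their mean: compressor (0.4983,-0.0008), yaw 8.9°; filter (0.448,0.220), fin at 154°. Once each part is held, I'll correct it relative to the compressor in the images.

```bash
cat >> h.py <<'E'
def quat(a):
    from scipy.spatial.transform import Rotation as Ro
    x=np.array([np.cos(a),np.sin(a),0]);y=np.array([0,0,-1.]);z=np.cross(x,y)
    q=Ro.from_matrix(np.c_[x,y,z]).as_quat();return np.array([q[3],q[0],q[1],q[2]])
def st(t=""):
    s=env.sense();print(t,"t=%.2f"%s["time"],"p",s["position"].round(4),"F",s["force"].round(1),"M",s["moment"].round(2),"w %.4f"%s["gripper_width"],"q",s["qpos"].round(2));return s
def snap(tag):
    for n in("side","top"):
        im,d=cams.read_camera(n); cv2.imwrite(f"pics/{tag}_{n}.png",im[:,:,::-1]); np.savez(f"{tag}_{n}.npz",im=im,d=d)
E
python3 - <<'E'
from h import *
D=np.radians
for a in (64,-116): print(a,env.solve_ik([.448,.22,.2],quat(D(a))))
for a in (98.9,-81.1): print(a,env.solve_ik([.465,-.006,.2],quat(D(a))))
for a in (-11.7,168.3): print(a,env.solve_ik([.4565,-.192,.2],quat(D(a))))
for a in (8.9,-171.1): print(a,env.solve_ik([.465,-.006,.2],quat(D(a))))
env.command_gripper(.045)
a=64 
q=[env.solve_ik([.448,.22,.2],quat(D(x))) for x in(64,-116)]
k=int(np.argmin([abs(v[5]) if v is not None else 9 for v in q])); a=(64,-116)[k];print(a)
env.goto([.448,.22,.13],quat(D(a)));st()
snap("e")
E
```

```text
64 [ 2.32615965e-01  1.91669591e-01  1.70171300e+00 -4.44089210e-16
  1.24821007e+00 -8.84394757e-01]
-116 [ 2.32615965e-01  1.91669591e-01  1.70171300e+00 -4.44089210e-16
  1.24821007e+00  2.25719790e+00]
98.9 [-2.53476099e-01  1.30358117e-01  1.77671871e+00 -4.44089210e-16
  1.23451583e+00 -1.97960673e+00]
-81.1 [-0.2534761   0.13035812  1.77671871  0.          1.23451583  1.16198592]
-11.7 [-6.23773369e-01  1.84765969e-01  1.71041112e+00 -4.44089210e-16
  1.24641557e+00 -4.19569847e-01]
168.3 [-6.23773369e-01  1.84765969e-01  1.71041112e+00 -4.44089210e-16
  1.24641557e+00  2.72202281e+00]
8.9 [-2.53476099e-01  1.30358117e-01  1.77671871e+00 -4.44089210e-16
  1.23451583e+00 -4.08810403e-01]
-171.1 [-2.53476099e-01  1.30358117e-01  1.77671871e+00 -4.44089210e-16
  1.23451583e+00  2.73278225e+00]
64
 t=3.36 p [0.4485 0.2194 0.1301] F [-0.2 -0.3  0.5] M [ 0.   -0.04  0.04] w 0.0454 q [ 0.23  0.26  1.8  -0.    1.08 -0.88]
```

Run:
```python
import cv2,numpy as np
a=cv2.imread("pics/e_side.png");b=cv2.imread("pics/e_top.png")
cv2.imwrite("pics/e1.png",np.hstack([cv2.resize(a[180:380,230:430],(400,400),interpolation=3),cv2.resize(b[220:340,160:280],(400,400),interpolation=3)]))
```

```text
(no output)
```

View pics/e1.png

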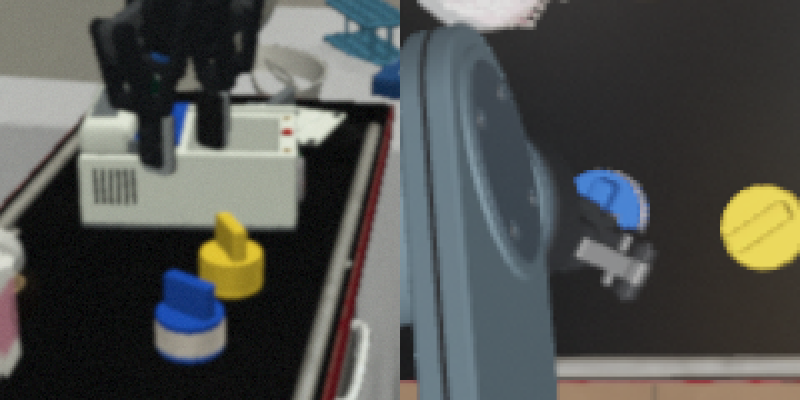

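Run:
```python
from h import *
q=quat(np.radians(64))
print(env.move_linear([.448,.22,.055],vel=.12))
print(env.move_linear([.448,.22,.0305],vel=.05,threshold=6));st()
snap("f")
a=cv2.imread("pics/f_side.png");b=cv2.imread("pics/f_top.png")
cv2.imwrite("pics/f1.png",np.hstack([cv2.resize(a[270:370,270:370],(400,400),interpolation=3),cv2.resize(b[220:340,160:280],(400,400),interpolation=3)]))
```

```text
False
False
 t=4.88 p [0.4479 0.22   0.0303] F [ 0.2 -0.1 -0.2] M [-0.06 -0.03 -0.01] w 0.0448 q [ 0.23  0.4   1.9   0.    0.84 -0.88]
```

View pics/f1.png

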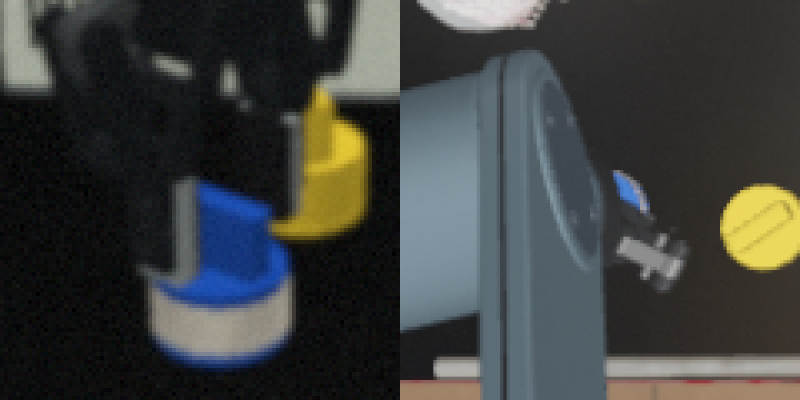

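Run:
```python
from h import *
env.command_gripper(.0);st()
p=env.sense()["position"]
env.move_linear([p[0],p[1],.15],vel=.2);st()
env.goto([.465,-.006,.15],quat(np.radians(98.9)));st()
snap("g")
a=cv2.imread("pics/g_side.png");b=cv2.imread("pics/g_top.png")
cv2.imwrite("pics/g1.png",np.hstack([cv2.resize(a[150:310,230:390],(400,400),interpolation=3),cv2.resize(b[190:310,290:410],(400,400),interpolation=3)]))
```

```text
t=5.38 p [0.4484 0.2201 0.0308] F [ 0.8 -0.7  2. ] M [-0.03 -0.02  0.06] w 0.0094 q [ 0.23  0.4   1.9  -0.    0.84 -0.88]
 t=6.13 p [0.4475 0.2199 0.149 ] F [-0.2  0.  -1.6] M [-0.02  0.03  0.03] w 0.0096 q [ 0.23  0.24  1.77 -0.    1.13 -0.88]
 t=7.16 p [ 0.4645 -0.0055  0.1491] F [-0.5  0.3 -1. ] M [-0.01 -0.    0.04] w 0.0095 q [-0.25  0.18  1.85  0.    1.11 -1.98]
```

View pics/g1.png

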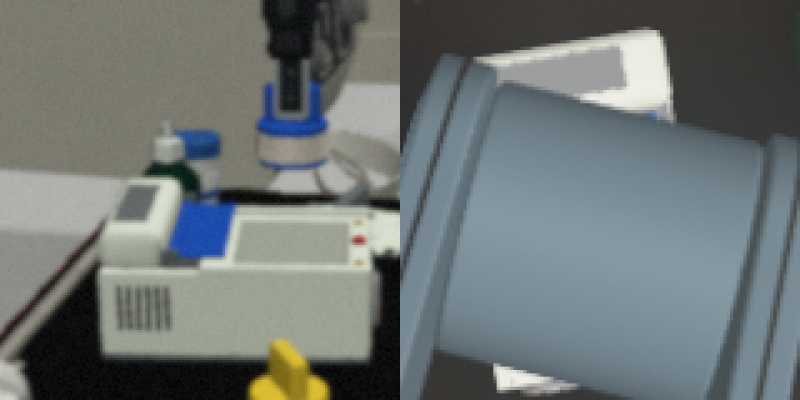

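```bash
python3 - <<'E'
from fit import *
s=np.load("g_side.npz");im=s["im"];S=cloud("side",s["d"])
st()
# filter region: crop coords (250..335,115..170)*0.4+offset
A=S[195:222,325:370].reshape(-1,3);B=A[(A[:,2]>.121)&(A[:,2]<.144)&(A[:,1]<.06)&(A[:,1]>-.06)]
print(len(B),np.nanmin(A[:,2]))
f=least_squares(lambda p:np.hypot(B[:,0]-p[0],B[:,1]-p[1])-.0225,[.46,0.0],loss="soft_l1",f_scale=.002);print("cyl",f.x)
# silhouette edges of white body row
for v in(207,210,213): print(v,im[v,328:368].sum(1).tolist())
# deck-depth check: side-face of compressor y=+57: 
A=S[275:292,275:372].reshape(-1,3);A=A[~np.isnan(A[:,0])&(A[:,2]>.005)&(A[:,2]<.055)&(A[:,1]<.12)]
k=np.polyfit(A[:,0],A[:,1],1);print("face slope deg",np.degrees(np.arctan(k[0])),"y at .4983",np.polyval(k,.4983),len(A))
E
python3 - <<'E'
import cv2
a=cv2.imread("pics/g_side.png");cv2.imwrite("pics/g2.png",cv2.resize(a[170:260,300:400],(800,720)[:1]+(600,) if 0 else (667,600),interpolation=3))
E
```

```text
t=7.26 p [ 0.4648 -0.0051  0.1495] F [ 0.3  0.4 -1. ] M [-0.   -0.02 -0.01] w 0.0099 q [-0.25  0.18  1.85  0.    1.11 -1.98]
437 -0.08197870350925525
cyl [ 0.4671 -0.0063]
207 [349, 344, 357, 333, 305, 332, 371, 385, 395, 396, 397, 413, 422, 424, 428, 438, 441, 443, 445, 436, 431, 415, 411, 409, 409, 394, 388, 389, 402, 393, 414, 425, 429, 446, 455, 445, 449, 439, 436, 434]
210 [360, 362, 350, 339, 321, 348, 391, 387, 406, 408, 414, 416, 425, 419, 446, 430, 433, 440, 444, 445, 427, 418, 410, 407, 396, 399, 395, 386, 387, 406, 411, 426, 441, 423, 394, 366, 387, 402, 417, 436]
213 [358, 350, 360, 348, 337, 331, 341, 357, 379, 390, 408, 416, 428, 441, 435, 442, 444, 449, 443, 418, 431, 426, 424, 414, 407, 395, 401, 388, 380, 375, 368, 359, 376, 406, 431, 409, 380, 365, 368, 372]
face slope deg 9.103835259927378 y at .4983 0.055340080610195116 1586
```

View pics/g2.png

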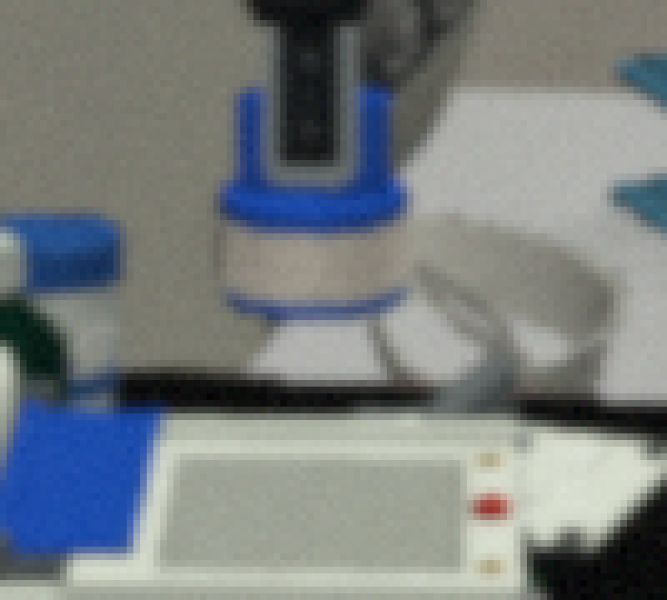

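The filter's axis is within about 1–2 mm of the spigot in the side frame. Next I'll go down, watching the force.

Run:
```python
from h import *
x,y=.4645,-.006
env.move_linear([x,y,.075],vel=.12);st()
r=env.move_linear([x,y,.052],vel=.03,threshold=8);s=st(r)
if not r:
    r=env.move_linear([x,y,.0395],vel=.02,threshold=12);s=st(r)
```

```text
t=8.03 p [ 0.465  -0.0059  0.0754] F [ 1.5  1.1 -0.7] M [0.01 0.01 0.02] w 0.0099 q [-0.25  0.28  1.94 -0.    0.92 -1.98]
False t=8.95 p [ 0.4646 -0.0061  0.052 ] F [ 0.4 -1.6 -0.9] M [-0.29 -0.15 -0.05] w 0.0089 q [-0.25  0.32  1.96 -0.    0.86 -1.98]
True t=9.50 p [ 0.4649 -0.0062  0.0413] F [-0.9  0.   5.9] M [-0.05  0.13 -0.06] w 0.0093 q [-0.25  0.34  1.97 -0.    0.83 -1.98]
```

Run:
```python
from h import *
x,y=.4645,-.006
r=env.move_linear([x,y,.038],vel=.02,threshold=20);s=st(r)
env.hold(.15);st()
env.command_gripper(.024);st()
env.move_linear([x,y,.11],vel=.15);st()
# go toward cover
env.command_gripper(.06)
env.goto([.4565,-.192,.13],quat(np.radians(-11.7)));st()
snap("i")
a=cv2.imread("pics/i_side.png");b=cv2.imread("pics/i_top.png")
cv2.imwrite("pics/i1.png",np.hstack([cv2.resize(a[150:310,230:390],(400,400),interpolation=3),cv2.resize(b[190:310,290:410],(400,400),interpolation=3)]))
```

```text
True t=9.71 p [ 0.465  -0.0062  0.0413] F [-1.6 -0.5  6.1] M [-0.06  0.32 -0.02] w 0.0096 q [-0.25  0.34  1.97 -0.    0.83 -1.98]
 t=9.86 p [ 0.465  -0.0062  0.0413] F [-0.9  0.5  7. ] M [0.04 0.28 0.03] w 0.0102 q [-0.25  0.34  1.97 -0.    0.83 -1.98]
 t=10.15 p [ 0.4647 -0.0062  0.0407] F [ 0.9  0.4 -0.1] M [ 0.04 -0.01 -0.01] w 0.0241 q [-0.25  0.34  1.97 -0.    0.83 -1.98]
 t=10.76 p [ 0.4641 -0.0059  0.1096] F [ 0.1 -1.  -0.1] M [-0.01 -0.08  0.  ] w 0.0241 q [-0.25  0.23  1.9  -0.    1.01 -1.98]
 t=12.59 p [ 0.4564 -0.1916  0.1299] F [-0.9  0.2 -0.1] M [ 0.01 -0.02  0.01] w 0.0598 q [-0.62  0.26  1.81  0.    1.08 -0.42]
```

View pics/i1.png

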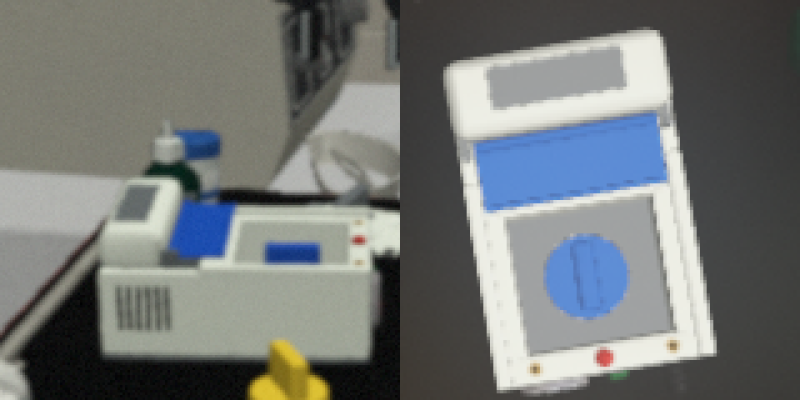

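View pics/i_top.png

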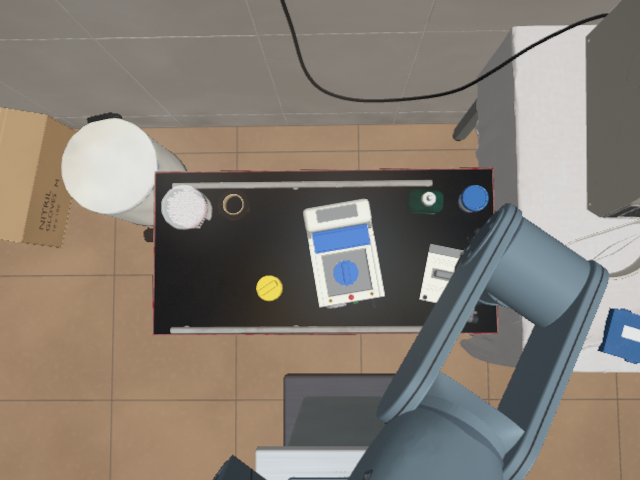

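Run:
```python
from fit import *
W=cloud("top",np.load("i_top.npz")["d"])
F=W[255:290,330:362].reshape(-1,3)
for lo,hi in((.05,.07),(.03,.045),(.0,.02)):
    m=(F[:,2]>lo)&(F[:,2]<hi);print(lo,m.sum(),np.median(F[m],0))
print("deck",np.median(W[293:300,335:345].reshape(-1,3),0))
print(env.move_linear([.4565,-.192,.05],vel=.15))
print(env.move_linear([.4565,-.192,.0065],vel=.05,threshold=8));st()
snap("j")
a=cv2.imread("pics/j_side.png");b=cv2.imread("pics/j_top.png")
cv2.imwrite("pics/j1.png",np.hstack([cv2.resize(a[190:270,350:430],(400,400),interpolation=3),cv2.resize(b[220:320,400:500],(400,400),interpolation=3)]))
```

```text
0.05 129 [ 0.4629 -0.0051  0.0604]
0.03 367 [ 0.4632 -0.005   0.0369]
0.0 618 [ 0.4654 -0.0076  0.0081]
deck [0.4216 0.005  0.061 ]
False
False
 t=14.39 p [ 0.4567 -0.1921  0.0067] F [-0.3  0.   0.3] M [ 0.02  0.02 -0.01] w 0.0597 q [-0.62  0.44  1.92  0.    0.78 -0.42]
```

View pics/j1.png

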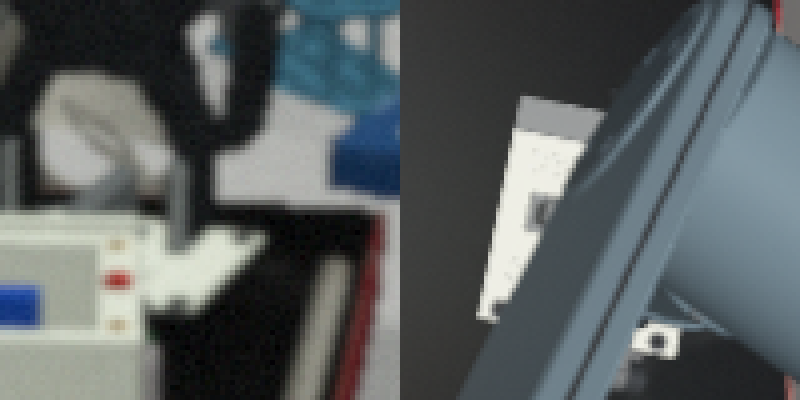

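Run:
```python
from h import *
env.command_gripper(.0);s=st()
p=s["position"]
r=env.move_linear([p[0],p[1],.15],vel=.15);st(r)
snap("k")
a=cv2.imread("pics/k_side.png");b=cv2.imread("pics/k_top.png")
cv2.imwrite("pics/k1.png",np.hstack([cv2.resize(a[110:270,320:480],(400,400),interpolation=3),cv2.resize(b[220:320,400:500],(400,400),interpolation=3)]))
```

```text
t=14.99 p [ 0.4568 -0.1922  0.0068] F [-0.1 -0.2  3.6] M [0.   0.05 0.03] w 0.0109 q [-0.62  0.44  1.92  0.    0.78 -0.42]
False t=16.10 p [ 0.4561 -0.1917  0.149 ] F [ 0.   0.  -1.1] M [-0.    0.06 -0.05] w 0.0108 q [-0.62  0.24  1.78 -0.    1.13 -0.42]
```

View pics/k1.png

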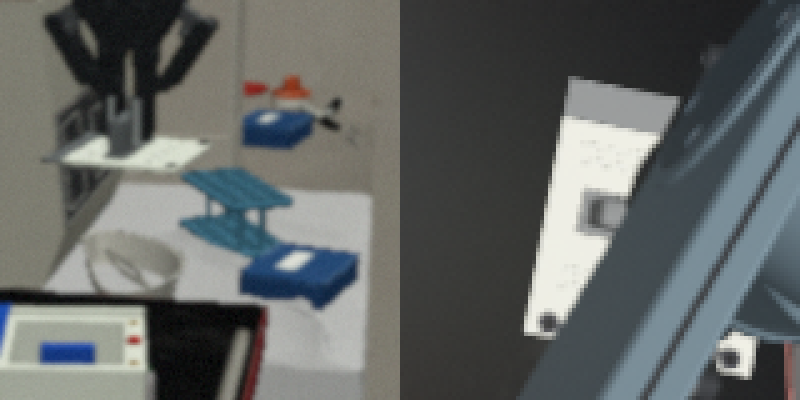

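Run:
```python
from fit import *
b=cv2.imread("pics/k_top.png")
cv2.imwrite("pics/k2.png",cv2.resize(b[230:320,425:495],(467,600),interpolation=3))
pk=lambda x,y:(400+(x-400)/4-.4,220+y/4-.4)
x,r=fit("top",[(51.5,45,145.5),(-51.5,45,146.),(-51.5,-45,146)],[pk(*a) for a in[(570,76),(523,334),(753,378)]],[.45,-.19,0]);print("cover",x,np.degrees(x[2]));print(r)
```

```text
cover [ 0.453  -0.1932 -0.1988] -11.39103775149346
[[ 0.0357  0.3871]
 [ 0.4067 -0.178 ]
 [-0.438  -0.1984]]
```

View pics/k2.png

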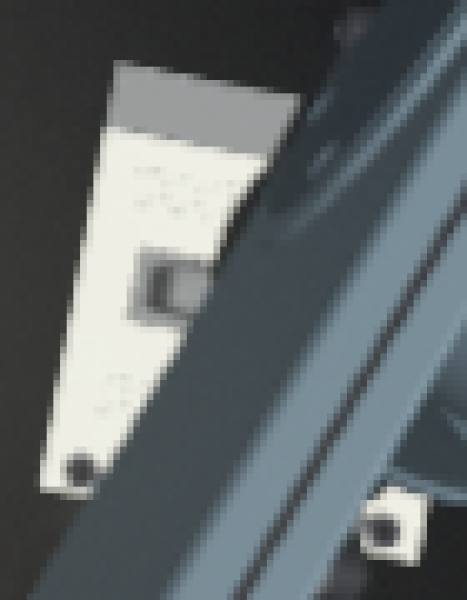

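The cover is held level and centred in the grip to about 1 mm. Next I'll carry it over the bay.

```bash
cat >> h.py <<'E'
YAW=np.radians(9.0);U=np.array([np.cos(YAW),np.sin(YAW)]);V=np.array([-U[1],U[0]]);C=np.array([.4985,-.0008])
def at(cx,cy,z): # cover centre in compressor mm coords, TCP z m
    p=C+U*cx/1000+V*cy/1000;return [p[0],p[1],z]
def loc(p):
    d=np.asarray(p[:2])-C;return np.array([d@U,d@V])*1000
E
python3 - <<'E'
from fit import *
env.goto(at(-58,0,.15),quat(YAW));st()
env.move_linear(at(-58,0,.085),vel=.12);s=st();print(loc(s["position"]))
snap("l")
a=cv2.imread("pics/l_side.png");b=cv2.imread("pics/l_top.png")
cv2.imwrite("pics/l1.png",cv2.resize(a[190:300,260:405],(790,600),interpolation=3))
E
```

```text
t=16.96 p [ 0.4418 -0.0105  0.1501] F [ 0.5 -0.1 -0.2] M [-0.05 -0.01  0.  ] w 0.0109 q [-0.28  0.14  1.9  -0.    1.1  -0.43]
 t=17.65 p [ 0.4418 -0.0107  0.0853] F [ 0.2 -0.7 -1. ] M [ 0.01 -0.01  0.02] w 0.0112 q [-0.28  0.23  1.98 -0.    0.93 -0.43]
[-57.5666  -0.8972]
```

View pics/l1.png

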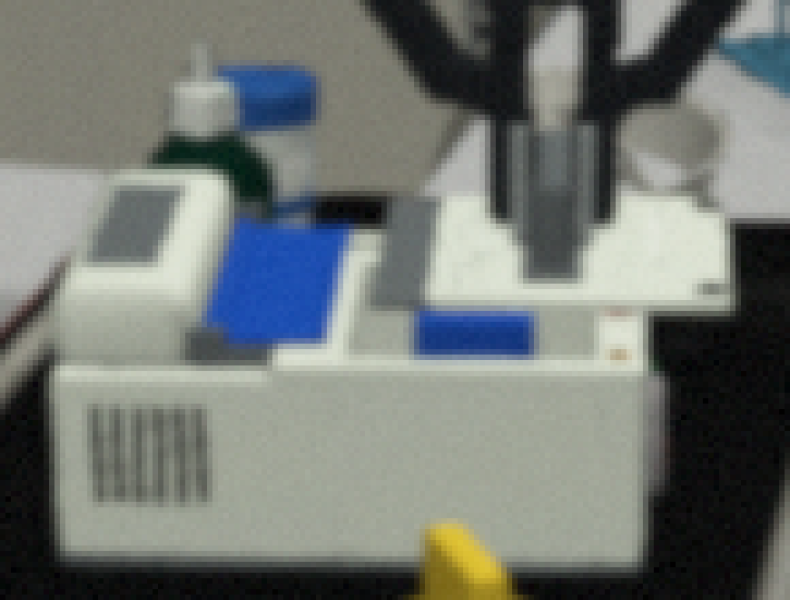

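View pics/l_top.png

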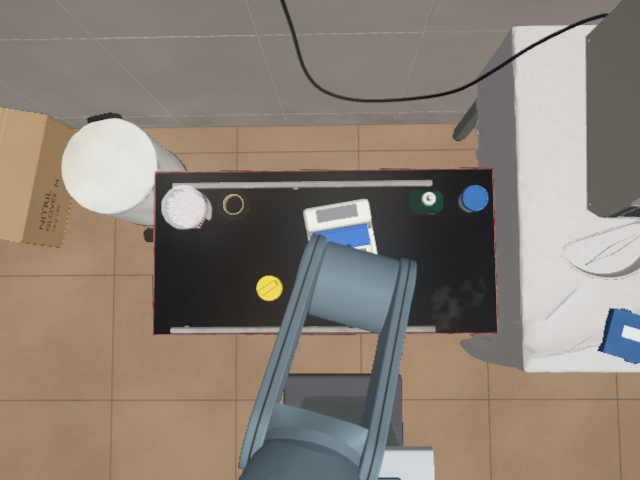

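Run:
```python
from fit import *
pc=lambda x,y:(260+x/5.448-.4,190+y/5.448-.4)
x,r=fit("side",[(51.5,45,80),(-51.5,45,80),(51.5,-45,81.5),(-51.5,-45,82.5)],[pc(*a) for a in[(371,307),(734,313),(390,195),(726,200)]],[.44,-.01,.15]);print(x,np.degrees(x[2]));print(r)
c=np.array([.5002,.0008]);d=x[:2]-c;print(d@U*1000,d@V*1000)
# depth: near edge plate points y vs body face
S=cloud("side",np.load("l_side.npz")["d"])
A=S[220:247,328:395].reshape(-1,3);A=A[(A[:,2]>.077)&(A[:,2]<.088)&(A[:,1]<.06)]
e=(A[:,:2]-C)@np.c_[U,V]*1000
print(len(A),np.percentile(e,[0,1,5,50,95,99,100],axis=0))
A=S[265:285,275:372].reshape(-1,3);A=A[(A[:,2]>.01)&(A[:,2]<.05)&(A[:,1]<.12)]
e=(A[:,:2]-C)@np.c_[U,V]*1000;print("face y",np.median(e[:,1]))
```

```text
[ 0.4425 -0.0082  0.1569] 8.991920287794365
[[-0.2577  0.0597]
 [ 0.0443 -0.2074]
 [ 0.2798  0.5406]
 [-0.0467 -0.3633]]
-58.40122262402764 0.17991885950909595
1141 [[-106.4678  -47.4398]
 [-105.6019  -44.9057]
 [-102.0645  -38.1655]
 [ -56.4914   13.7563]
 [  -8.381    42.7045]
 [  -4.7102   44.4831]
 [  -3.7632   46.3337]]
face y 55.24811863096323
```

Run:
```python
from fit import *
r=env.move_linear(at(-58,-.5,.0703),vel=.04,threshold=15);s=st(r);print(loc(s["position"]))
snap("m")
a=cv2.imread("pics/m_side.png")
cv2.imwrite("pics/m1.png",cv2.resize(a[190:300,260:405],(790,600),interpolation=3))
```

```text
False t=18.27 p [ 0.4418 -0.0104  0.0706] F [ 0.5 -0.2  4.3] M [0.07 0.04 0.  ] w 0.0110 q [-0.28  0.25  2.    0.    0.89 -0.43]
[-57.5333  -0.6154]
```

View pics/m1.png

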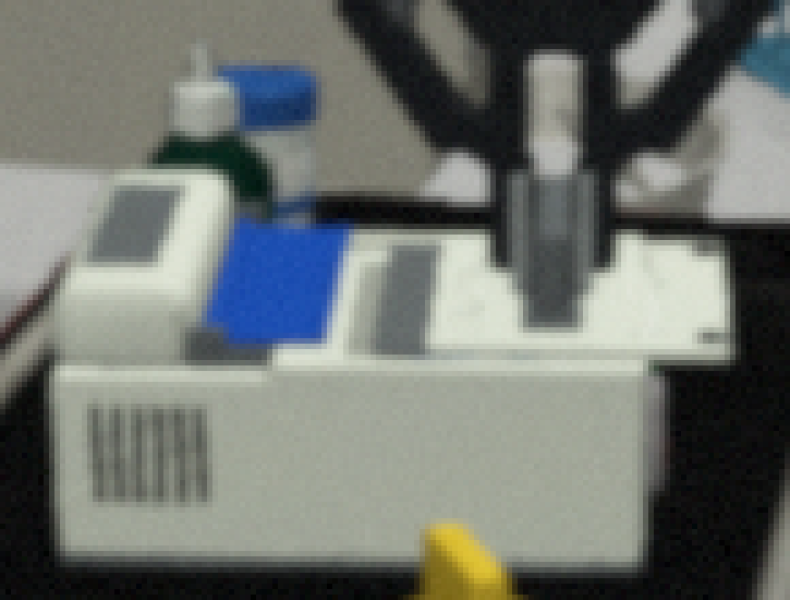

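Run:
```python
from fit import *
r=env.move_linear(at(-44,-.5,.0697),vel=.03,threshold=12);s=st(r);print(loc(s["position"]))
snap("n")
a=cv2.imread("pics/n_side.png")
cv2.imwrite("pics/n1.png",cv2.resize(a[190:300,260:405],(790,600),interpolation=3))
```

```text
False t=18.98 p [ 0.4557 -0.0081  0.0697] F [-2.  -0.2  4.6] M [-0.02  0.43 -0.01] w 0.0110 q [-0.26  0.28  1.97  0.    0.9  -0.42]
[-43.4493  -0.5137]
```

View pics/n1.png

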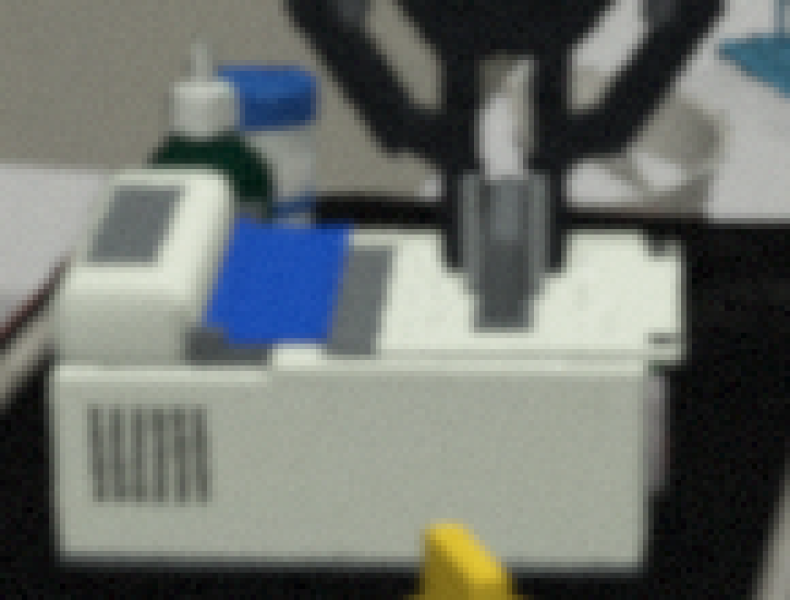

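The tongue is just under the flap, and the flap edge is unmoved at crop (350,228)–(328,342). I'll go on to the stop.

Run:
```python
from fit import *
r=env.move_linear(at(-34,-.5,.0697),vel=.03,threshold=12);s=st(r);print(loc(s["position"]))
if not r:
    r=env.move_linear(at(-25,-.5,.0697),vel=.02,threshold=12);s=st(r);print(loc(s["position"]))
snap("o")
a=cv2.imread("pics/o_side.png")
cv2.imwrite("pics/o1.png",cv2.resize(a[190:300,260:405],(790,600),interpolation=3))
```

```text
False t=19.57 p [ 0.4659 -0.0066  0.0699] F [0.3 0.8 4.5] M [ 0.06  0.24 -0.04] w 0.0111 q [-0.25  0.29  1.94  0.    0.91 -0.41]
[-33.1302  -0.6308]
True t=19.95 p [ 0.4698 -0.0058  0.0694] F [-0.5 -1.3  4.1] M [-0.19  0.36  0.04] w 0.0107 q [-0.25  0.3   1.93 -0.    0.92 -0.41]
[-29.1082  -0.4357]
```

View pics/o1.png

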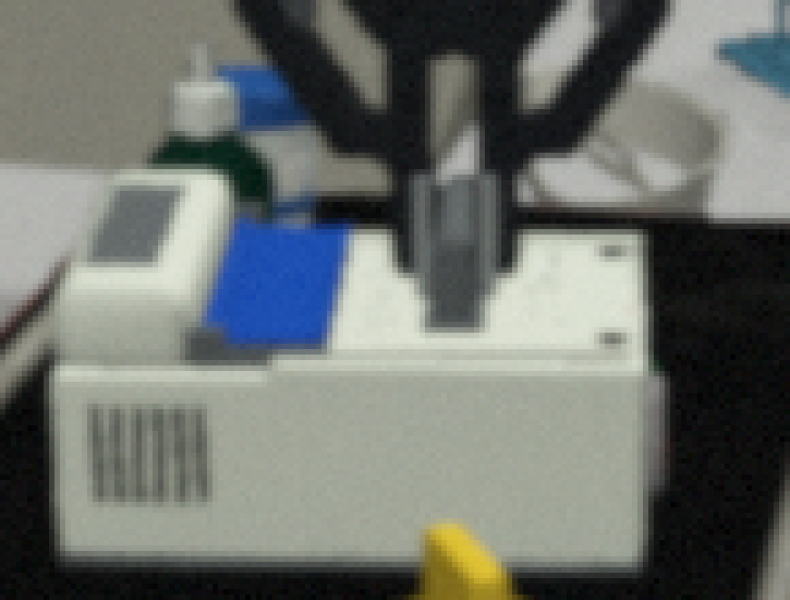

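Run:
```python
from fit import *
for z,x in((.0688,-28.8),(.068,-28.5),(.0675,-28.2)):
    env.move_linear(at(x,-.5,z),vel=.01);env.hold(.15);s=st(z);print(loc(s["position"]))
    if s["force"][2]>22:break
```

```text
0.0688 t=20.48 p [ 0.4698 -0.0058  0.0692] F [-4.3  0.3  9.7] M [-0.04  0.78  0.01] w 0.0112 q [-0.25  0.3   1.93 -0.    0.92 -0.41]
[-29.1191  -0.4624]
0.068 t=20.88 p [ 0.4697 -0.0058  0.069 ] F [-8.3 -1.  17.2] M [-0.14  1.13  0.06] w 0.0111 q [-0.25  0.3   1.93 -0.    0.92 -0.41]
[-29.1881  -0.4379]
0.0675 t=21.27 p [ 0.4697 -0.0058  0.0689] F [-10.4   0.3  22.8] M [-0.17  1.39  0.07] w 0.0112 q [-0.25  0.3   1.93 -0.    0.92 -0.41]
[-29.1859  -0.4602]
```

Run:
```python
from fit import *
snap("p")
a=cv2.imread("pics/p_side.png")
cv2.imwrite("pics/p1.png",cv2.resize(a[190:300,260:405],(790,600),interpolation=3))
Z=cloud("side",np.load("p_side.npz")["d"])
A=Z[225:256,310:380].reshape(-1,3);e=(A[:,:2]-C)@np.c_[U,V]*1000;z=A[:,2]*1000
for lo,hi in((-80,-70),(-70,-60),(-60,-45),(-20,-10),(-10,0)):
    m=(e[:,0]>lo)&(e[:,0]<hi)&(abs(e[:,1])<35)&(abs(z-66)<5);print("plate x",lo,m.sum(),np.median(z[m]).round(2),np.mean(z[m]).round(2))
for t in "ikp":
    Z=cloud("side",np.load(t+"_side.npz")["d"]);A=Z[225:256,290:330].reshape(-1,3);e=(A[:,:2]-C)@np.c_[U,V]*1000;z=A[:,2]*1000
    m=(e[:,0]>8)&(e[:,0]<20)&(abs(e[:,1])<40)&(abs(z-71)<8);print("flap",t,m.sum(),np.mean(z[m]).round(2))
```

```text
plate x -80 89 65.68 65.18
plate x -70 90 65.76 65.77
plate x -60 143 65.68 65.69
plate x -20 59 65.65 65.88
plate x -10 84 65.8 65.67
flap i 121 70.47
flap k 121 70.56
flap p 141 69.54
```

View pics/p1.png

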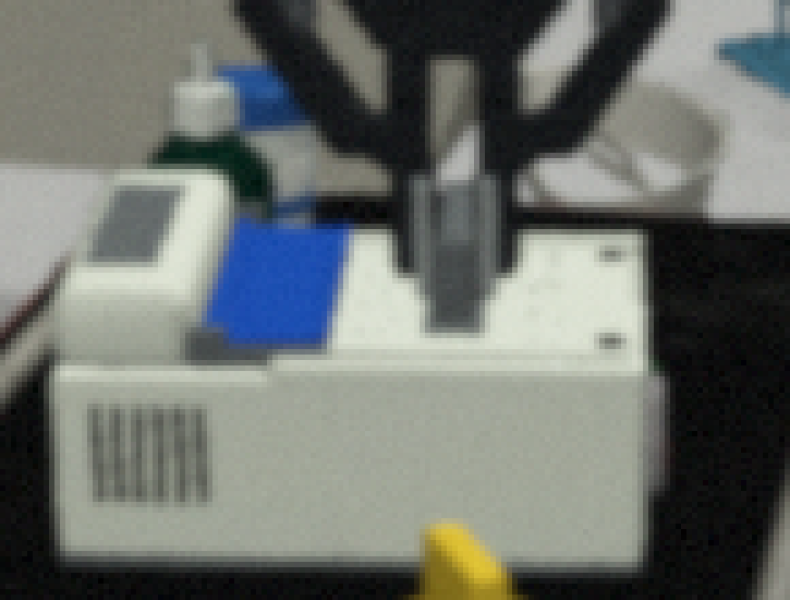

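View pics/p_top.png

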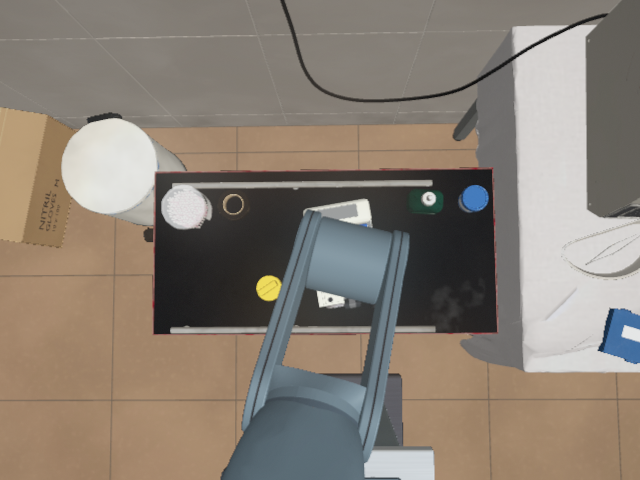

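Run:
```python
from fit import *
env.hold(.5);s=st();print(loc(s["position"]))
env.job_done();st()
```

```text
t=21.88 p [ 0.4697 -0.0058  0.0689] F [-11.   -0.4  22.8] M [-0.12  1.47 -0.05] w 0.0108 q [-0.25  0.3   1.93 -0.    0.92 -0.41]
[-29.1978  -0.4333]
the job is handed in; nothing more can be done
the job is handed in; nothing more can be done
```

The filter is on its spigot and the cover is on and held down. I handed the job in at about 22 s, with the arm still gripping the cover and pressing with about 23 N.

- **Filter:** I pushed the blue-finned one down until it bottomed, then let go. The top of its fin measured 60.4 mm, against 60.5 mm when home.
- **Cover:** I slid its grey edge under the flap until it met a solid stop. Its centre is at compressor x = -29.2 mm (home is -29.5 mm), with a light forward push of about 11 N left on it. The plate reads flat from front to back, about 65.7 mm up against 66 mm expected, so the pin should be in; it is hidden under the cover and I could not see it.
- **Flap:** It was not lifted at any point I looked, reading 69.5 mm at the end against 70.5 mm before.
- **Other things:** In the last pictures the bystanders and the yellow look-alike are where they stood.
- **Disagreement:** The two cameras differed by about 4 mm. I used their mean, and the spigot and stop contacts agreed with it.

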